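Index a vial counter to the next vial and hold its light hood down on the hidden pin

ROBOT

A 7-joint arm with a two-finger parallel gripper is mounted at the origin on the work surface; the furniture and walls round the work are solid. World frame = base frame: x ahead of the robot, y to its left, z up, the work surface at z = 0. Lengths are in m, angles in degrees, forces in N, time in s.
With the tool pointing down it reaches from about 0.425 to 0.875 m from the base axis. Payload 4.7 kg.
Tool frame: the origin (TCP) lies at the very end of the fingers, on their centre line; the grasp point (between the pads) lies 19 mm behind it; z points along the fingers, x is the direction in which the jaws open and shut, and the axes are right-handed (so a half turn about z gives the same grasp; the last joint's range is limited). The gripper opens to 87 mm and grips with 3 to 60 N. Pads are 19 mm wide; open, the fingers measure 117 mm over their backs; the gripper's body (75 mm by 190 mm) begins 51 mm behind the grasp point.
Start: joints at [-71.9, 18.392, -4.016, 83.108, 1.295, 78.541, -3.26], TCP at [0.193, 0.621, 0.223] pointing down, gripper open.
Joint ranges: [-163.93, 163.93], [-17.29, 119.83], [-79.2, 71.16], [3.27, 140.29], [-89.18, 269.18], [5.43, 117.66], [-154.24, 154.24]. Speed limits (degrees/s): [147.25, 147.25, 180, 180, 180, 180, 180].

INTERFACE

Orientations are given as [roll, pitch, yaw] about the fixed x, y, z axes, in that order (R = Rz(yaw) Ry(pitch) Rx(roll)).
In Python, from cell import sensors, vision, env gives the robot as it stands.
- The arm moves only by the shell command python3 -m inch 'ROWS' [OPENING] [FORCE]. ROWS is a JSON object of lists of equal length, an entry for each row: "dp": the shift along the tool's x, y, z in m, a list of three; "turn": the turn about the tool's z in degrees. A call has 1 to 8 rows; each row shifts and turns the commanded pose from where the row before left it, along the tool's axes as they then stand; what a row does not reach is not made up. A row lasts 1/8 s, in which the tool goes at most 62.5 mm and 10.7 degrees, less where a joint would pass 70% of its speed; a pose out of reach is approached as far as the arm can. A call is refused whole if a number of a shift passes 0.0625 or a number of a turn 10.7, either way. A call with a gripper value outside its range is refused whole. OPENING is the closure, from -1 (fully open) to 1 (shut), set as the call begins (- or left out, the last holds). The fingers move at their own pace and stop on an object; FORCE is the grip in N (left out, the last holds). Time passes only in rows, so rows that do not move let the fingers close. It gives the time, the measured TCP pose, the force and the opening at its end, in the units of the state.
- sensors.get_obs(): the state, without advancing time (a new reading comes with each control period).
- vision.read_camera(name): name is "scene" or "top" or "wrist"; returns the picture (480x640x3 uint8, blue, green, red); there is no depth.
- vision.get_calibration(name): a dict with "K" (3x3 intrinsics, pixels), "pose" (4x4, takes a point from camera to world coordinates). Camera axes: x right, y down, z forward; pixel columns grow to the right and rows downward; lengths in m; the calibration is good to about 2 mm. A picture is of the moment at which its call begins: read the wrist's pose just before it. get_calibration takes no time and is no camera call; for the wrist camera it gives the pose at the moment of the call.
- env.sign_off(): hands the job in, once; it reports no verdict.
The state is a dict: "time_s": time; "qpos": joint angles; "joint_velocities": joint speeds; "effort": joint torques, N m; "tool_pos": TCP position; "tool_rot": TCP orientation; "force": force on the tool from outside, world axes, zero at the start; "wrist_torque": the same for the moment, N m; "grip_width": finger opening in m.
Only numpy, scipy, OpenCV 4.12 (cv2) and the standard library are available. Lean on these libraries where they do the work, as an engineer would, in place of code of your own. Each camera call takes 0.05 s, during which the arm holds its last target.

TASK

Turn the knob of the six-place vial rotor by one click, in whichever direction brings the blue-capped vial to the reading position beside the white reading head. Then take the loose black light hood and set it over that vial and onto the head's steel locating pin (the pin disappears into the blind hole under the hood), and press it fully down, flush on the deck, against its two sprung plungers. The plungers push the hood up again, so finish while you are still holding it down; leave the vials standing in their sockets and the funnel and the beaker where they are.

Things in the scene. Friction and masses are not known exactly. Their poses are not given: they have to be found in the camera images.
- counter: Bench vial counter, fixed on the table: grey chassis 156 x 240 mm, rotor at its +y end (axis at own x 0, y +45 mm), white reading head at its -y end. The head's flat aluminium deck, 70 mm above the table, spans own x -55..55, y -104..-34 mm. Origin: centre of the underside; z up, -x its front (small display).
- rotor (a joint): Angle of the grey six-socket rotor (radius 72 mm), rad, counter-clockwise from above; 0 at the start. A sprung roller in a star wheel makes it click every 60 degrees (1.047 rad): within 8 degrees of a click it snaps home, between clicks it stays. 0.25 N m at the knob turns it. Sockets at 55 mm radius, rims 68 mm above the table; vials in four of them, cap tops 95 mm above the table.
- rotor_grip (a point): Centre of the rotor's black bar knob, on the rotor's axis 122 mm above the table. The bar is 16 mm thick along this point's x, 52 mm long along its y (rounded edges) and 32 mm high (106 to 138 mm above the table); it turns with the rotor. Pinch it across its 16 mm from above and twist.
- station (a point): The reading position: the point on the rotor's socket circle nearest the head, 55 mm from the rotor's axis, 70 mm above the table; fixed to the counter, axes as the counter's. The vial to be read must stand centred here.
- vial_1: The blue-capped white plastic vial, 25 mm diameter, 60 mm tall, standing loose in a socket (1.5 mm play), 33 mm of it deep; origin at the centre of its underside. At the start it is one click from the reading position, on one side or the other.
- vial_0: White-capped vial, same size and origin, in the socket one click from the reading position on the other side; to stay in its socket.
- vial_2: White-capped vial, same size and origin, in the socket opposite the reading position; to stay in its socket.
- vial_3: Black-capped vial, same size and origin, at the reading position at the start; to stay in its socket.
- hood: Loose black light hood, 0.13 to 0.21 kg, standing on its open underside on the table. Origin: on the underside, below the grip; z up. Body 54 mm wide, 34 mm high, own y -40..+47.5 mm: a cup open downward at own y +27 (outer radius 20.5, inner 17.5, 30 mm deep) goes over the vial, a block at y -40..+8 holds the pin hole. Seated, its axes are the counter's and it is flush on the deck.
- hood_grip (a point): Middle of the hood's upright grip fin, 58 mm straight above the hood's origin; axes as the hood's. The fin is 16 mm thick along own x, 40 mm long along own y and stands from 34 to 78 mm above the hood's underside. Pinch it across its 16 mm.
- hood_hole (a point): Centre of the mouth of the blind hole in the hood's underside, 12 mm diameter with a chamfer, 17 mm deep, at own y -23 mm of the hood. It cannot be seen from above; a red line on the hood's top points along own y over it.
- pin (a point): Foot of the steel locating pin on the deck (deck level, 70 mm above the table): pin 9 mm diameter, 14.5 mm high with a tapered tip (4.4 mm wide), 50 mm from the reading position on the side away from the rotor; axes as the counter's. Seated, hood_hole coincides with it.
- plunger_a (a joint): Travel of one sprung steel interlock plunger, m, 0 = up, standing 5 mm proud of the deck (10 mm diameter); grows as it is pressed, 0.005 = flush. It needs 2.3 N to start and 4.5 N flush. At counter x -19, y -41 mm.
- plunger_b (a joint): The other plunger, the same, at counter x +19, y -41 mm. Both together push the hood up with 9 N when it is fully down.
- funnel: White funnel standing on its mouth, 70 mm diameter, 66 mm tall, origin at the centre of its underside; leave it alone.
- beaker_5: Clear plastic beaker, 70 mm, 86 mm tall, origin at the centre of its underside; leave it alone.

How it is judged:
By the outcome, as a careful person would: the job done as asked, in the order asked, and still so for the second after the job is handed in, while the arm keeps its last pose, push and grip.
It also fails if it takes over 58 s, if anything falls off the work surface, if the arm or the gripper's body presses on something with over 40 N, if the wrist force passes 120 N, or if a joint passes its speed limit or range.

## Working session

There is one attempt and no reset: what is moved stays moved. The work goes in short steps, Python scripts to look and compute and a shell command to move; the robot and the scene stay as the last step left them, time stands still between calls to the robot, and variables do not carry over. Pictures are saved under pics/ and viewed, and the job is handed in when it is done.

```bash
ls; mkdir -p pics; python3 - <<'E'
from cell import sensors, vision
import cv2
print(sensors.get_obs())
for n in("scene","top","wrist"):
    c=vision.get_calibration(n); print(n,c["K"],c["pose"])
    cv2.imwrite(f"pics/{n}0.png",vision.read_camera(n))
E
```

```text
pics
{'time_s': 0.0, 'qpos': array([-71.89988555,  18.43906252,  -4.01614694,  83.17333993,
         1.29605518,  78.53945289,  -3.26042388]), 'joint_velocities': array([ 0.02231174,  0.08872956, -0.03401379, -0.12657568,  0.03961804,
        0.02314871,  0.13472556]), 'effort': array([-3.40053239e-04, -4.91299367e+01, -4.03871499e-01, -3.12526166e+01,
       -6.38242043e-02,  4.37918189e-02,  1.61718890e-04]), 'tool_pos': array([0.19309919, 0.62009688, 0.22147524]), 'tool_rot': array([1.79993556e+02, 1.06554868e-01, 7.27099654e+01]), 'force': array([ 0.62198617, -0.12211496, -0.31001787]), 'wrist_torque': array([-0.0259514 ,  0.04570425, -0.06477906]), 'grip_width': 0.08700788103849354}
scene [[551.56771163   0.         320.94411432]
 [  0.         551.56771163 245.93982001]
 [  0.           0.           1.        ]] [[-0.6902403  -0.52228472  0.50078638  0.1006468 ]
 [-0.72347361  0.48626647 -0.49003149  0.06741042]
 [ 0.01242033 -0.70054522 -0.71349992  0.72064676]
 [ 0.          0.          0.          1.        ]]
top [[549.49016181   0.         318.98413389]
 [  0.         549.49016181 244.52024449]
 [  0.           0.           1.        ]] [[ 0.02123551 -0.98941918  0.14352261  0.42387002]
 [-0.99975911 -0.02181185 -0.00244326 -0.34315241]
 [ 0.0055479  -0.14343615 -0.98964402  0.96065556]
 [ 0.          0.          0.          1.        ]]
wrist [[372.2875402    0.         318.42792006]
 [  0.         372.2875402  241.19135072]
 [  0.           0.           1.        ]] [[ 0.29666251  0.91735556  0.26542443  0.12033832]
 [ 0.95497983 -0.28433039 -0.08467436  0.64289922]
 [-0.00220827  0.27859468 -0.96040623  0.38287671]
 [ 0.          0.          0.          1.        ]]
```

View pics/scene0.png

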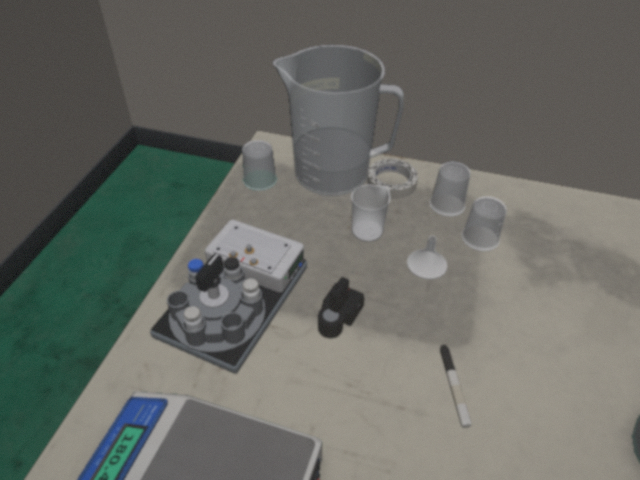

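View pics/top0.png

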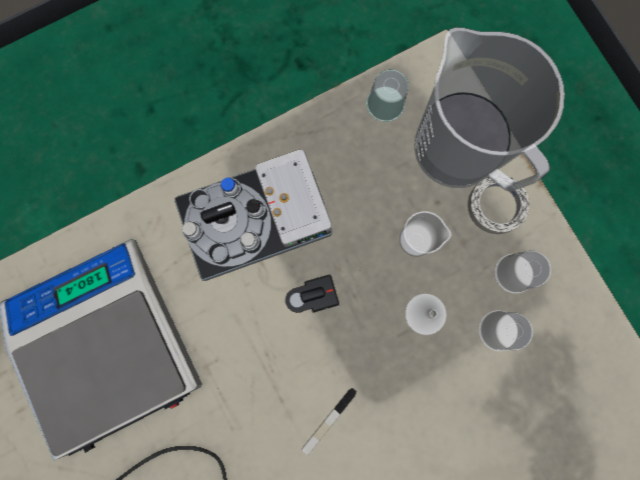

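View pics/wrist0.png

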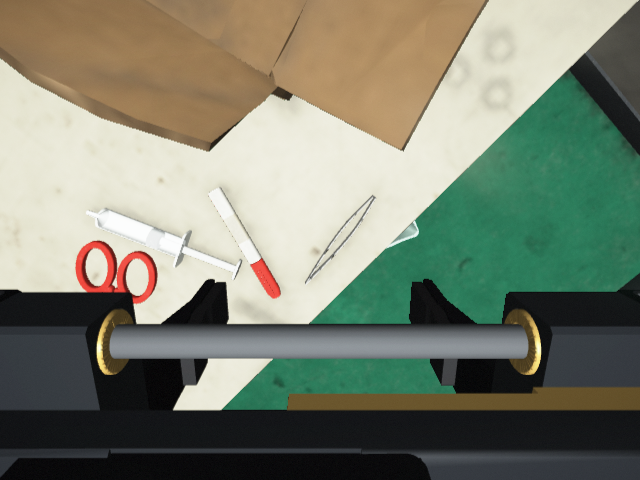

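```bash
cat > h.py <<'E'
import numpy as np, cv2
from cell import sensors, vision
def ray(cal,u,v,z):
    K,P=np.array(cal["K"]),np.array(cal["pose"])
    d=P[:3,:3]@np.linalg.solve(K,[u,v,1.]); o=P[:3,3]
    return o+d*(z-o[2])/d[2]
def proj(cal,p):
    K,P=np.array(cal["K"]),np.array(cal["pose"])
    q=K@(P[:3,:3].T@(np.asarray(p,float)-P[:3,3])); return q[:2]/q[2]
E
python3 - <<'E'
import cv2
a=cv2.imread("pics/top0.png")
cv2.imwrite("pics/topc.png",cv2.resize(a[140:290,165:345],None,fx=4,fy=4,interpolation=cv2.INTER_CUBIC))
cv2.imwrite("pics/toph.png",cv2.resize(a[255:325,270:360],None,fx=8,fy=8,interpolation=cv2.INTER_CUBIC))
E
```

```text
(no output)
```

View pics/topc.png

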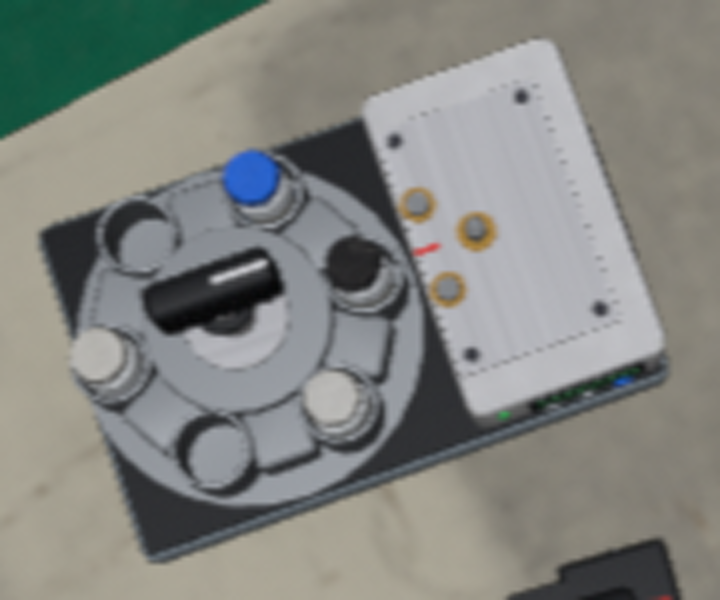

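View pics/toph.png

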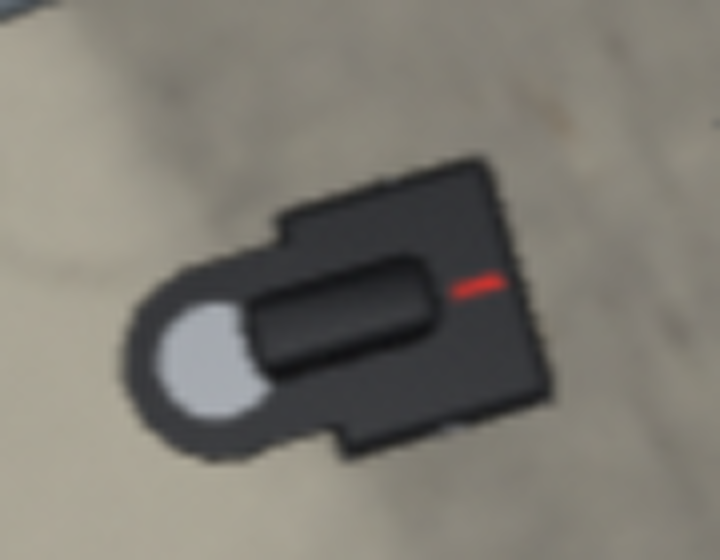

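```bash
cat > fit0.py <<'E'
from h import *
from scipy.optimize import least_squares
c=vision.get_calibration("top")
f=lambda u,v,z:ray(c,165+u/4-.375,140+v/4-.375,z)[:2]
A=np.deg2rad
def sock(k): return [55*np.cos(A(-90+60*k)),45+55*np.sin(A(-90+60*k))]
M=[((416,204),.075,[19,-41]),((447,289),.075,[-19,-41]),((477,230),.0845,[0,-60]),
((250,178),.095,sock(1)),((354,265),.095,sock(0)),((336,398),.095,sock(-1)),((101,357),.095,sock(3)),((140,238),.068,sock(2)),((216,453),.068,sock(4))]
W=np.array([f(*m[0],m[1]) for m in M]); B=np.array([m[2] for m in M])/1e3
def R(t): return np.array([[np.cos(t),-np.sin(t)],[np.sin(t),np.cos(t)]])
r=least_squares(lambda p:((B@R(p[2]).T+p[:2]-W)).ravel(),[.6,-.24,0.])
print(r.x[:2],np.rad2deg(r.x[2])); print((r.fun.reshape(-1,2)*1e3).round(1))
T=lambda b:R(r.x[2])@np.array(b)+r.x[:2]
print("axis",T([0,.045]),"station",T([0,-.01]),"pin",T([0,-.06]))
e1,e2=f(150,310,.138),f(276,268,.138); print("bar",(e1+e2)/2,np.linalg.norm(e1-e2),np.rad2deg(np.arctan2(*(e1-e2)[::-1])))
g=lambda u,v,z:ray(c,270+u/8-.44,255+v/8-.44,z)[:2]
t1,t2=g(250,335,.078),g(435,287,.078); print("fin",(t1+t2)/2,np.linalg.norm(t1-t2),np.rad2deg(np.arctan2(*(t1-t2)[::-1])))
q=[g(488,160,.034),g(550,395,.034),g(345,455,.034),g(280,215,.034)]
print("block",q, np.mean(q,0)); l1,l2=g(452,293,.034),g(503,281,.034); print("red",l1,l2)
E
python3 fit0.py
```

```text
[ 0.60690435 -0.23016924] 21.940297166815355
[[-0.5 -0.8]
 [-0.3 -1.1]
 [ 1.6  0.6]
 [-0.2 -1.4]
 [ 0.8 -1.3]
 [ 0.6  1.3]
 [-0.6  1.3]
 [-1.1  0.6]
 [-0.3  0.8]]
axis [ 0.59009054 -0.18842842] station [ 0.61064075 -0.23944498] pin [ 0.62932276 -0.28582366]
bar [ 0.59006304 -0.19006217] 0.050276577299370684 110.21594680142664
fin [ 0.47246844 -0.33643817] 0.03826031395836911 105.75164608299205
block [array([ 0.50737755, -0.36609856]), array([ 0.45825127, -0.38000236]), array([ 0.44483952, -0.33729956]), array([ 0.49479618, -0.32244355])] [ 0.47631613 -0.35146101]
red [ 0.47916008 -0.35903491] [ 0.48191284 -0.36972126]
```

```bash
cat > plan.py <<'E'
from h import *
def plan(target,yaw,n):
    """world TCP target, tool yaw -> per-row shift in tool axes (turn first legs even)"""
    o=sensors.get_obs(); p=np.array(o["tool_pos"]); y=o["tool_rot"][2]
    d=(np.array(target)-p); dy=(yaw-y+180)%360-180
    for i in range(n):
        a=np.deg2rad(y+dy*i/n); s=d/n
        print(np.round([np.cos(a)*s[0]+np.sin(a)*s[1], np.sin(a)*s[0]-np.cos(a)*s[1], -s[2]],4), round(-dy/n,2))
E
python3 -c "
from plan import *
plan([.55,.3,.26],21.5,8)"
```

```text
[-0.025   0.0545 -0.0048] 6.4
[-0.0187  0.0569 -0.0048] 6.4
[-0.0123  0.0587 -0.0048] 6.4
[-0.0056  0.0597 -0.0048] 6.4
[ 0.001   0.0599 -0.0048] 6.4
[ 0.0077  0.0594 -0.0048] 6.4
[ 0.0143  0.0582 -0.0048] 6.4
[ 0.0207  0.0562 -0.0048] 6.4
```

```bash
python3 -m inch '{"dp":[[-0.025,0.054,-0.005],[-0.019,0.057,-0.005],[-0.012,0.058,-0.005],[-0.006,0.06,-0.005],[0.001,0.06,-0.005],[0.008,0.059,-0.005],[0.014,0.058,-0.005],[0.021,0.056,-0.005]],"turn":[6.4,6.4,6.4,6.4,6.4,6.4,6.4,6.4]}' 0 ; python3 -c "
from plan import *
plan([.57,-.17,.26],21.5,8)"
```

```text
time_s: 1.15
tool_pos: [0.55, 0.2998, 0.2626]
tool_rot: [-180.0, -0.0, 21.3]
force: [-0.1, 1.5, 0.4]
grip_width: 0.0438
[-0.019   0.0556  0.0003] -0.02
[-0.019   0.0556  0.0003] -0.02
[-0.0191  0.0556  0.0003] -0.02
[-0.0191  0.0556  0.0003] -0.02
[-0.0191  0.0556  0.0003] -0.02
[-0.0191  0.0556  0.0003] -0.02
[-0.0192  0.0556  0.0003] -0.02
[-0.0192  0.0556  0.0003] -0.02
```

```bash
python3 -m inch '{"dp":[[-0.019,0.0555,0],[-0.019,0.0555,0],[-0.019,0.0555,0],[-0.019,0.0555,0],[-0.019,0.0555,0],[-0.019,0.0555,0],[-0.019,0.0555,0],[-0.019,0.0555,0]],"turn":[0,0,0,0,0,0,0,0]}' ; python3 -c "
from h import *
print(sensors.get_obs()['tool_pos'])
np.save('w1.npy',vision.get_calibration('wrist')['pose']);cv2.imwrite('pics/w1.png',vision.read_camera('wrist'))"
```

```text
time_s: 2.15
tool_pos: [0.5701, -0.1693, 0.2625]
tool_rot: [-180.0, -0.0, 21.5]
force: [1.0, -0.1, -0.0]
grip_width: 0.0435
[ 0.5701048  -0.16925159  0.26250183]
```

View pics/w1.png

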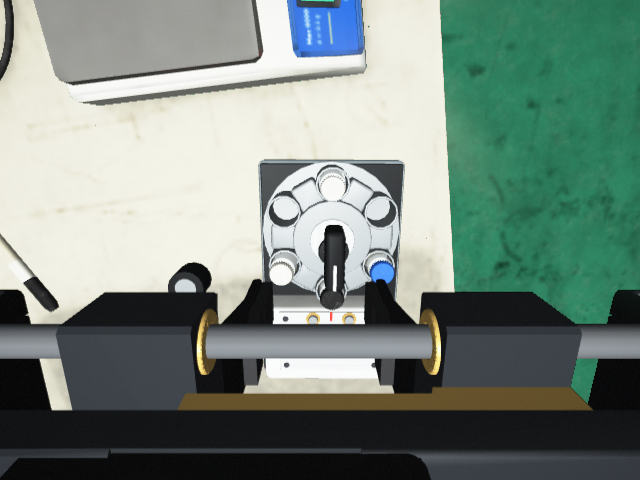

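```bash
cat > fit1.py <<'E'
from h import *
im=cv2.imread("pics/w1.png"); cv2.imwrite("pics/w1c.png",cv2.resize(im[150:380,245:415],None,fx=3.5,fy=2.6*3.5/2.6,interpolation=cv2.INTER_CUBIC)[:600] if 0 else cv2.resize(im[150:350,245:415],None,fx=3,fy=3,interpolation=cv2.INTER_CUBIC))
E
python3 fit1.py
```

```text
(no output)
```

View pics/w1c.png

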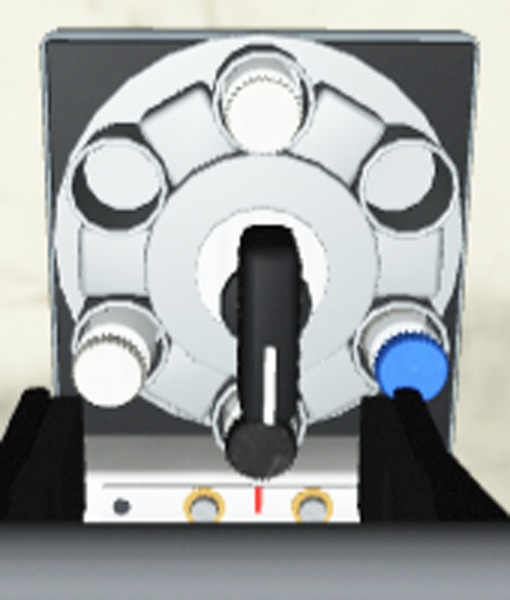

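```bash
cat > fit1.py <<'E'
from h import *
from scipy.optimize import least_squares
c=vision.get_calibration("wrist"); c=dict(K=c["K"],pose=np.load("w1.npy"))
f=lambda u,v,z:ray(c,245+u/3-.33,150+v/3-.33,z)[:2]
A=np.deg2rad
def sock(k): return [55*np.cos(A(-90+60*k)),45+55*np.sin(A(-90+60*k))]
M=[((312,508),.075,[19,-41]),((205,508),.075,[-19,-41]),
((411,364),.095,sock(1)),((110,370),.095,sock(-1)),((264,115),.095,sock(3)),((409,184),.068,sock(2)),((118,184),.068,sock(4))]
W=np.array([f(*m[0],m[1]) for m in M]); B=np.array([m[2] for m in M])/1e3
def R(t): return np.array([[np.cos(t),-np.sin(t)],[np.sin(t),np.cos(t)]])
r=least_squares(lambda p:((B@R(p[2]).T+p[:2]-W)).ravel(),[.6,-.24,0.])
print(r.x[:2],np.rad2deg(r.x[2])); print((r.fun.reshape(-1,2)*1e3).round(1))
T=lambda b:R(r.x[2])@np.array(b)+r.x[:2]
print("axis",T([0,.045]),"station",T([0,-.01]),"pin",T([0,-.06]))
a,b=f(270,235,.138),f(271,420,.138); print(a,b,(a+b)/2,np.rad2deg(np.arctan2(*(a-b)[::-1])))
E
python3 fit1.py
```

```text
[ 0.60733913 -0.22810498] 21.63808377116771
[[ 0.6  0.1]
 [-0.3 -0.3]
 [ 1.8 -1.8]
 [ 0.4 -0.3]
 [-0.5  1.9]
 [-0.6  0.5]
 [-1.4  0. ]]
axis [ 0.59074572 -0.18627605] station [ 0.61102655 -0.23740029] pin [ 0.62946368 -0.28387687]
[ 0.58061305 -0.16073163] [ 0.60087913 -0.2094996 ] [ 0.59074609 -0.18511562] 112.56588168533695
```

```bash
python3 -c "
from plan import *
plan([.5905,-.187,.109],21.7,4)"
```

```text
[0.0046 0.0036 0.0384] -0.21
[0.0046 0.0036 0.0384] -0.21
[0.0046 0.0036 0.0384] -0.21
[0.0046 0.0036 0.0384] -0.21
```

```bash
python3 -m inch '{"dp":[[0.0092,0.0072,0.03],[0.0092,0.0072,0.03],[0,0,0.04],[0,0,0.04],[0,0,0.0135],[0,0,0],[0,0,0]],"turn":[-0.2,0,0,0,0,0,0]}' ; python3 -m inch '{"dp":[[0,0,0],[0,0,0],[0,0,0],[0,0,0]],"turn":[0,0,0,0]}' 1 25; python3 -c "
from h import *
print(sensors.get_obs()['wrist_torque'])
cv2.imwrite('pics/t2.png',cv2.resize(vision.read_camera('top')[140:290,165:345],None,fx=4,fy=4));cv2.imwrite('pics/w2.png',vision.read_camera('wrist'))"
```

```text
time_s: 3.08
tool_pos: [0.594, -0.1746, 0.1109]
tool_rot: [179.9, -0.1, 21.7]
force: [-0.1, 0.5, 0.2]
grip_width: 0.0434
time_s: 3.58
tool_pos: [0.5876, -0.1767, 0.1095]
tool_rot: [-179.8, 0.5, 21.5]
force: [-14.2, -0.6, 11.9]
grip_width: 0.0159
[-0.31235871  3.04209492 -0.07592505]
```

View pics/w2.png

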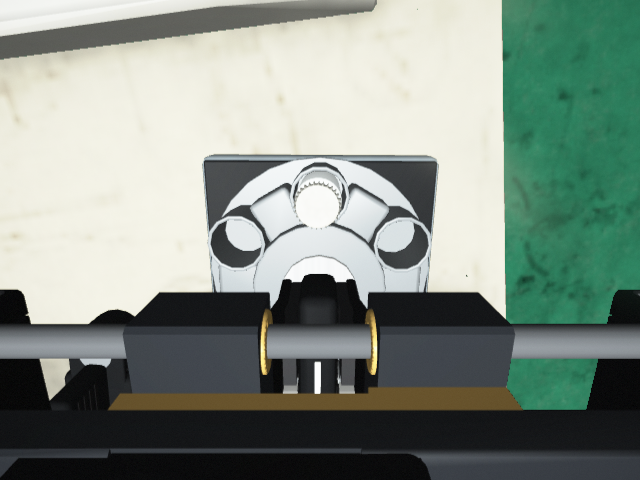

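```bash
python3 -c "
from h import *
for i in range(3):
  o=sensors.get_obs(); print(o['time_s'],o['tool_pos'],o['tool_rot'],o['force'],o['joint_velocities'].round(1))"; cat w1.npy | python3 -c "
import numpy as np;print(np.load('w1.npy'))"; python3 -c "
from h import *
print(vision.get_calibration('wrist')['pose'])"
```

```text
3.675 [ 0.5876385  -0.17671829  0.10954151] [-179.80829463    0.50892408   21.53236293] [-13.58221276  -1.65238327  11.27588028] [ 0.1 -0.   0.   0.  -0.  -0.1  0. ]
3.675 [ 0.5876385  -0.17671829  0.10954151] [-179.80829463    0.50892408   21.53236293] [-13.58221276  -1.65238327  11.27588028] [ 0.1 -0.   0.   0.  -0.  -0.1  0. ]
3.675 [ 0.5876385  -0.17671829  0.10954151] [-179.80829463    0.50892408   21.53236293] [-13.58221276  -1.65238327  11.27588028] [ 0.1 -0.   0.   0.  -0.  -0.1  0. ]
[[ 9.29974863e-01  3.53043332e-01  1.02504438e-01  5.42147646e-01]
 [ 3.67623100e-01 -8.93169251e-01 -2.59040433e-01 -9.84656571e-02]
 [ 1.01314533e-04  2.78584090e-01 -9.60411836e-01  4.23837527e-01]
 [ 0.00000000e+00  0.00000000e+00  0.00000000e+00  1.00000000e+00]]
[[ 0.92995237  0.3557084   0.09305974  0.56124229]
 [ 0.3675639  -0.89302904 -0.25960724 -0.10582043]
 [-0.00923942  0.27562777 -0.96122004  0.27109365]
 [ 0.          0.          0.          1.        ]]
```

View pics/t2.png

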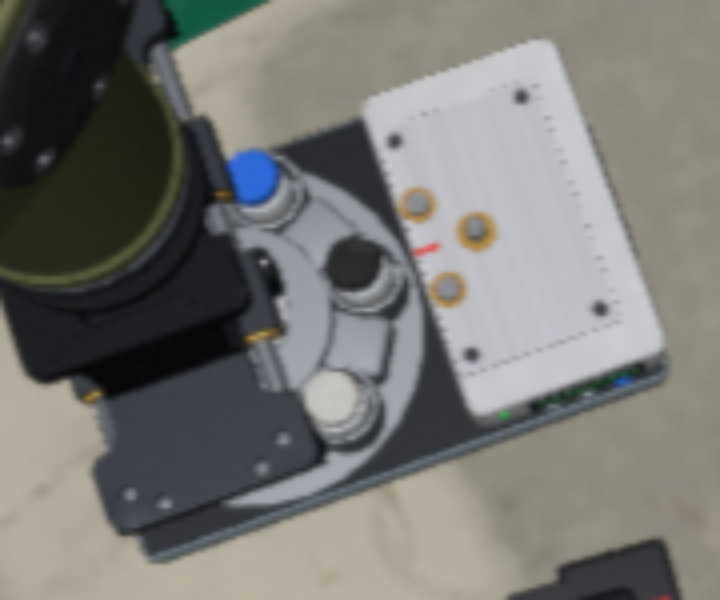

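```bash
python3 -m inch '{"dp":[[0,0,0],[-0.0078,0,0],[0,0.0102,0],[0,0,0],[0,0,0]],"turn":[0,0,0,0,0]}' 0 ; python3 -c "
from plan import *
plan([.5905,-.187,.109],21.7,1)"
```

```text
time_s: 4.3
tool_pos: [0.5896, -0.1866, 0.109]
tool_rot: [180.0, -0.0, 21.7]
force: [0.1, -0.6, -0.1]
grip_width: 0.0426
[ 0.0007  0.0007 -0.    ] 0.01
```

Centred. Grip and check, then twist.

```bash
python3 -m inch '{"dp":[[0.0007,0.0007,0],[0,0,0],[0,0,0],[0,0,0]],"turn":[0,0,0,0]}' 1 30; python3 -c "
from h import *
o=sensors.get_obs();print(o['tool_pos'],o['force'],o['wrist_torque'])"
```

```text
time_s: 4.8
tool_pos: [0.5912, -0.1864, 0.1092]
tool_rot: [180.0, -0.1, 21.7]
force: [3.1, 0.7, -2.0]
grip_width: 0.0159
[ 0.59124734 -0.1864485   0.1091966 ] [ 3.13652737  0.66758171 -1.97632899] [ 0.01339252 -0.61494484 -0.07797785]
```

```bash
python3 -m inch '{"dp":[[0,0,0],[0,0,0],[0,0,0],[0,0,0],[0,0,0],[0,0,0],[0,0,0],[0,0,0]],"turn":[6,7.5,7.5,7.5,7.5,7.5,7.5,6]}'; python3 -m inch '{"dp":[[0,0,0],[0,0,0],[0,0,0]],"turn":[3,0,0]}';  python3 -c "
from h import *
o=sensors.get_obs();print(o['tool_pos'],o['tool_rot'],o['force'],o['wrist_torque'])
cv2.imwrite('pics/t3.png',cv2.resize(vision.read_camera('top')[140:290,165:345],None,fx=4,fy=4))"
```

```text
time_s: 5.8
tool_pos: [0.5928, -0.1866, 0.1092]
tool_rot: [-179.9, -0.3, -35.4]
force: [8.1, -0.9, -5.3]
grip_width: 0.0158
time_s: 6.18
tool_pos: [0.5929, -0.1866, 0.1092]
tool_rot: [-179.9, -0.3, -38.3]
force: [7.1, 0.1, -4.8]
grip_width: 0.0159
[ 0.59289199 -0.186616    0.10924631] [-179.85591404   -0.2779018   -38.25619908] [ 7.0701594   0.09779574 -4.79578353] [-0.20124326 -1.42559106 -0.11450688]
```

View pics/t3.png

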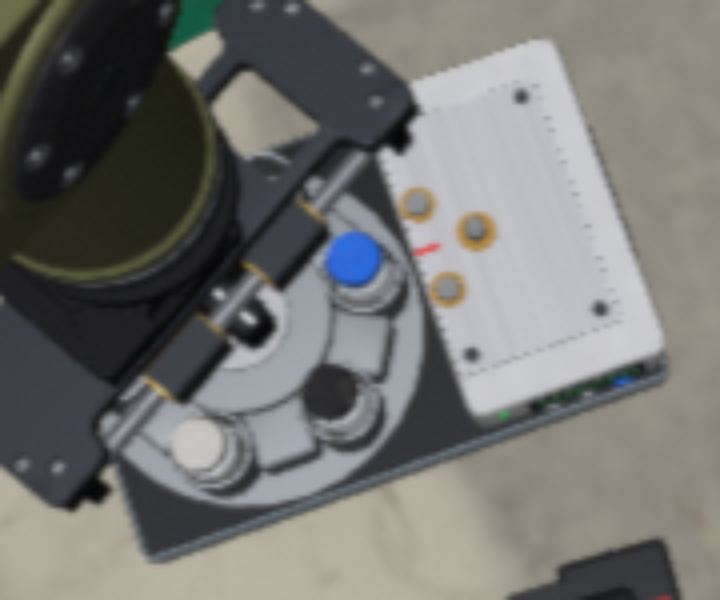

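```bash
python3 -m inch '{"dp":[[0,0,0],[0,0,0],[0,0,-0.03],[0,0,-0.05],[0,0,-0.03],[0,0,0]],"turn":[0,0,0,0,0,0]}' 0; python3 -c "
from plan import *
cv2.imwrite('pics/t4.png',cv2.resize(vision.read_camera('top')[140:290,165:345],None,fx=4,fy=4))
print(sensors.get_obs()['tool_pos'])
plan([.4725,-.3,.2],15.8,6)"
```

```text
time_s: 6.98
tool_pos: [0.5911, -0.188, 0.2218]
tool_rot: [-179.9, -0.2, -38.3]
force: [-0.8, -0.8, -1.5]
grip_width: 0.0432
[ 0.59018336 -0.18740484  0.21989212]
[-0.0038  0.0269  0.0033] -9.02
[-0.0079  0.026   0.0033] -9.02
[-0.0119  0.0244  0.0033] -9.02
[-0.0156  0.0222  0.0033] -9.02
[-0.0189  0.0195  0.0033] -9.02
[-0.0217  0.0163  0.0033] -9.02
```

```bash
python3 -m inch '{"dp":[[-0.004,0.027,0.003],[-0.008,0.026,0.003],[-0.012,0.0245,0.003],[-0.0155,0.022,0.003],[-0.019,0.0195,0.003],[-0.0215,0.016,0.003],[0,0,0],[0,0,0]],"turn":[-9,-9,-9,-9,-9,-9,0,0]}'; python3 -c "
from plan import *
np.save('w5.npy',vision.get_calibration('wrist')['pose']);cv2.imwrite('pics/w5.png',vision.read_camera('wrist'))
cv2.imwrite('pics/t5.png',cv2.resize(vision.read_camera('top')[140:290,165:345],None,fx=4,fy=4))
o=sensors.get_obs();print(o['tool_pos'],o['tool_rot'])"
```

```text
time_s: 8.02
tool_pos: [0.4723, -0.2979, 0.2002]
tool_rot: [-179.9, 0.0, 15.6]
force: [-0.2, 0.3, 0.2]
grip_width: 0.0434
[ 0.47291464 -0.29764478  0.20054967] [-1.79959513e+02  2.47002060e-02  1.57599395e+01]
```

View pics/w5.png

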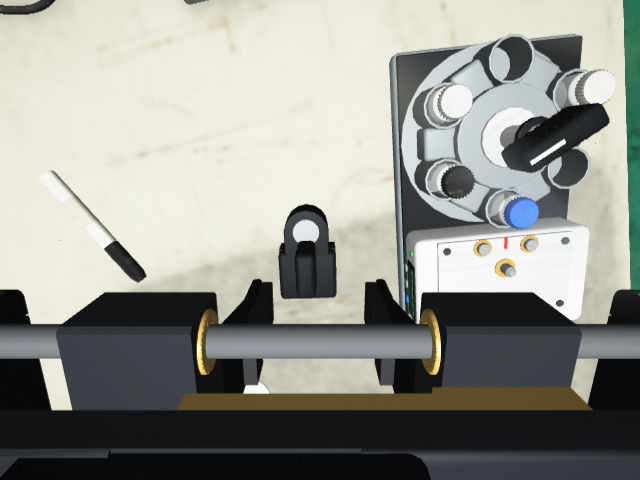

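View pics/t5.png

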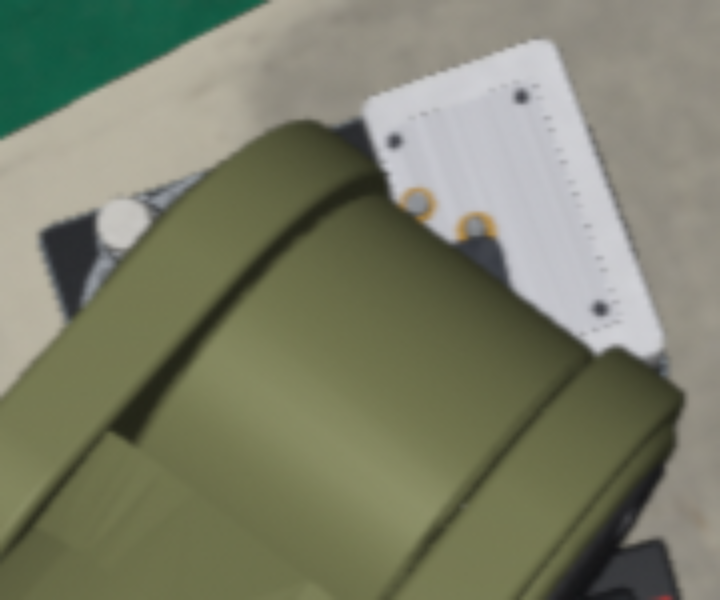

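```bash
python3 -c "
import cv2
a=cv2.imread('pics/w5.png')
cv2.imwrite('pics/w5h.png',cv2.resize(a[195:305,265:350],None,fx=5,fy=5,interpolation=cv2.INTER_CUBIC))
cv2.imwrite('pics/w5c.png',cv2.resize(a[30:320,385:625],None,fx=2,fy=2,interpolation=cv2.INTER_CUBIC))"
```

```text
(no output)
```

View pics/w5h.png

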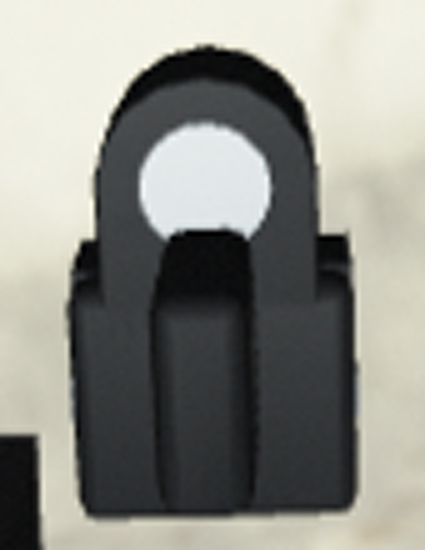

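View pics/w5c.png

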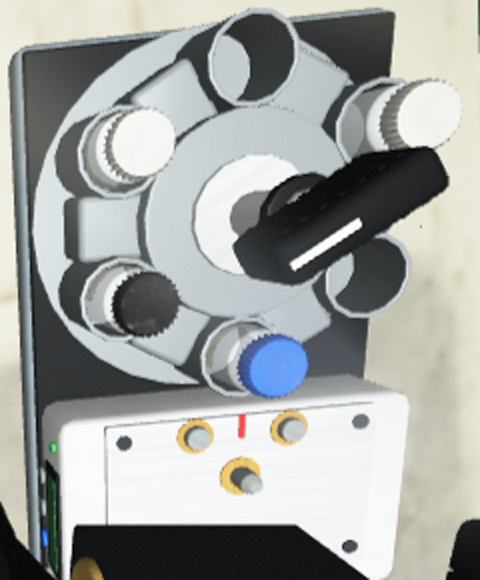

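```bash
cat > fit5.py <<'E'
from h import *
from scipy.optimize import least_squares
c=vision.get_calibration("wrist"); c=dict(K=c["K"],pose=np.load("w5.npy"))
g=lambda u,v,z:ray(c,265+u/5-.4,195+v/5-.4,z)[:2]
d=g(205,190,.034); bl=g(85,514,.034); br=g(350,514,.034)
print("disk",d,"back",bl,br,np.linalg.norm(bl-br)); 
a=d-(bl+br)/2; print("yaw by axis",np.rad2deg(np.arctan2(a[1],a[0]))-90,"len",np.linalg.norm(a),"yaw back",np.rad2deg(np.arctan2(*(br-bl)[::-1])))
print("origin",d-a/np.linalg.norm(a)*.027)
t1,t2=g(207,298,.078),g(209,508,.078); print("fin",t1,t2,(t1+t2)/2,np.linalg.norm(t1-t2),np.rad2deg(np.arctan2(*(t1-t2)[::-1]))-90)
f=lambda u,v,z:ray(c,385+u/2-.25,30+v/2-.25,z)[:2]
A=np.deg2rad
def sock(k): return [55*np.cos(A(-90+60*k)),45+55*np.sin(A(-90+60*k))]
M=[((293,429),.075,[19,-41]),((200,438),.075,[-19,-41]),((251,483),.0845,[0,-60]),
((277,365),.095,sock(0)),((148,303),.095,sock(-1)),((141,142),.095,sock(-2)),((430,113),.095,sock(2)),((255,56),.068,sock(3)),((368,275),.068,sock(1))]
W=np.array([f(*m[0],m[1]) for m in M]); B=np.array([m[2] for m in M])/1e3
def R(t): return np.array([[np.cos(t),-np.sin(t)],[np.sin(t),np.cos(t)]])
r=least_squares(lambda p:((B@R(p[2]).T+p[:2]-W)).ravel(),[.6,-.24,0.])
print(r.x[:2],np.rad2deg(r.x[2])); print((r.fun.reshape(-1,2)*1e3).round(1))
T=lambda b:R(r.x[2])@np.array(b)+r.x[:2]
print("axis",T([0,.045]),"station",T([0,-.01]),"pin",T([0,-.06]))
E
python3 fit5.py;python3 -c "
from plan import *
o=sensors.get_obs();print(o['tool_pos'],o['tool_rot'])"
```

```text
disk [ 0.46383732 -0.31122377] back [ 0.45845718 -0.37940143] [ 0.50732852 -0.36566214] 0.05076589556682808
yaw by axis 17.266094416303503 len 0.06420114071504936 yaw back 15.702360087796883
origin [ 0.47185118 -0.33700705]
fin [ 0.46722472 -0.31678908] [ 0.47710365 -0.35201407] [ 0.47216418 -0.33440157] 0.036584054869862485 15.666276230615154
[ 0.60658916 -0.22924368] 21.159262067191644
[[-0.2  0.1]
 [-1.2  0. ]
 [ 1.7 -0.6]
 [-0.1 -1.2]
 [-0.9 -1. ]
 [ 1.5  0.6]
 [ 1.1  0.6]
 [-1.1  0.7]
 [-0.8  0.7]]
axis [ 0.59034589 -0.18727755] station [ 0.61019877 -0.23856949] pin [ 0.62824685 -0.28519852]
[ 0.47291464 -0.29764478  0.20054967] [-1.79959513e+02  2.47002060e-02  1.57599395e+01]
```

```bash
python3 -m inch '{"dp":[[-0.0055,0.0184,0.03],[-0.0056,0.0184,0.03],[0,0,0.04],[0,0,0.03],[0,0,0.02],[0,0,0.0095],[0,0,0],[0,0,0]],"turn":[0,0,0,0,0,0,0,0]}'; python3 -m inch '{"dp":[[0,0,0],[0,0,0]],"turn":[0,0]}'
```

```text
time_s: 9.12
tool_pos: [0.4722, -0.3379, 0.0427]
tool_rot: [179.9, -0.1, 15.7]
force: [0.7, -0.3, 0.2]
grip_width: 0.0437
time_s: 9.38
tool_pos: [0.4718, -0.3376, 0.0422]
tool_rot: [180.0, -0.1, 15.7]
force: [-0.4, 0.1, -0.6]
grip_width: 0.0435
```

```bash
python3 -m inch '{"dp":[[0,-0.0014,0.0015],[0,0,0],[0,0,0],[0,0,0],[0,0,0],[0,0,0]],"turn":[0,0,0,0,0,0]}' 1 45;  python3 -c "
from plan import *
o=sensors.get_obs();print(o['tool_pos'],o['tool_rot'],o['force'])
np.save('w6.npy',vision.get_calibration('wrist')['pose']);cv2.imwrite('pics/w6.png',vision.read_camera('wrist'))
cv2.imwrite('pics/t6.png',cv2.resize(vision.read_camera('top')[140:340,165:375],None,fx=3,fy=3))"
```

```text
time_s: 10.12
tool_pos: [0.4711, -0.336, 0.04]
tool_rot: [-180.0, -0.0, 15.7]
force: [-0.3, 0.1, -1.2]
grip_width: 0.0158
[ 0.47107461 -0.33597374  0.03997605] [-1.79994239e+02 -4.32540422e-03  1.57115328e+01] [-0.27006253  0.08559787 -1.16437502]
```

View pics/w6.png

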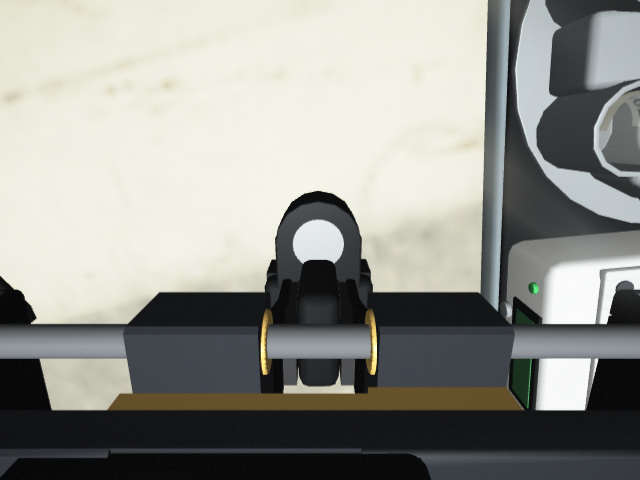

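View pics/t6.png

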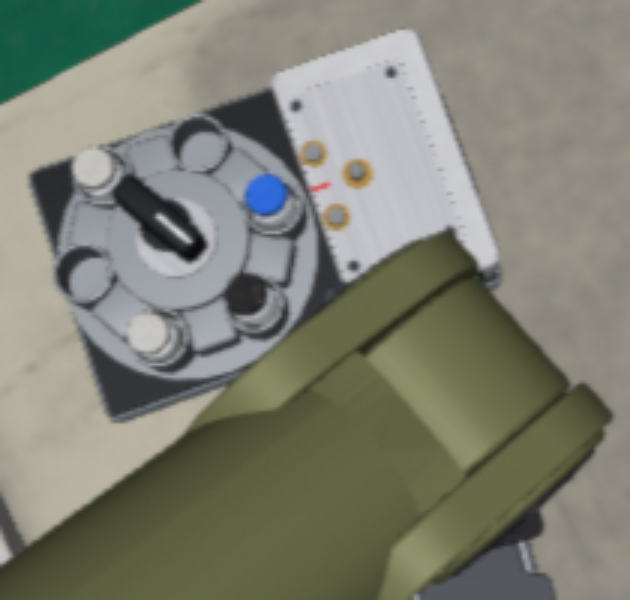

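```bash
python3 -c "
from h import *
c=vision.get_calibration('wrist'); c=dict(K=c['K'],pose=np.load('w6.npy'))
d=ray(c,318,242.5,.034)[:2]-[.47107,-.33597]; a=np.deg2rad(15.71)
print(d, 'own x,y',d@[np.cos(a),np.sin(a)],d@[-np.sin(a),np.cos(a)])
t=vision.get_calibration('top');f=lambda u,v,z:ray(t,165+u/3-.33,140+v/3-.33,z)[:2]
for q in ((313,153,.075),(336,216,.075),(357,172,.0845),(266,194,.095),(246,295,.095),(157,333,.095),(97,168,.095)): print(f(*q))
"; python3 -m inch '{"dp":[[0,0,-0.01],[0,0,-0.03],[0,0,-0.045],[0,0,-0.045],[0,0,0],[0,0,0],[0,0,0]],"turn":[0,0,0,0,0,0,0]}'; python3 -c "
from plan import *
plan([.621,-.2645,.17],21.6,4)"
```

```text
[-0.00747163  0.02589533] own x,y -0.00018087933568364503 0.026951081713152466
[ 0.64032211 -0.2609186 ]
[ 0.60527709 -0.27471047]
[ 0.6279581  -0.28606723]
[ 0.61235363 -0.23837726]
[ 0.55736201 -0.22986554]
[ 0.5359794  -0.18362729]
[ 0.62456421 -0.14718203]
time_s: 11.1
tool_pos: [0.4701, -0.3353, 0.1685]
tool_rot: [-179.9, 0.1, 15.7]
force: [0.3, -0.2, -2.3]
grip_width: 0.0155
[ 0.0411 -0.0068 -0.0004] -1.47
[ 0.0413 -0.0058 -0.0004] -1.47
[ 0.0414 -0.0047 -0.0004] -1.47
[ 0.0415 -0.0036 -0.0004] -1.47
```

```bash
python3 -m inch '{"dp":[[0.025,-0.004,0],[0.035,-0.0045,0],[0.04,-0.005,0],[0.04,-0.004,0],[0.025,-0.003,0],[0,0,0],[0,0,0],[0,0,0]],"turn":[-1.2,-1.2,-1.2,-1.2,-1.2,0,0,0]}'; python3 -m inch '{"dp":[[0,0,0],[0,0,0]],"turn":[0,0]}'; python3 -c "
from plan import *
plan([.6205,-.2645,.17],21.6,1)
np.save('w7.npy',vision.get_calibration('wrist')['pose']);cv2.imwrite('pics/w7.png',vision.read_camera('wrist'))
cv2.imwrite('pics/t7.png',cv2.resize(vision.read_camera('top')[140:340,165:375],None,fx=3,fy=3));cv2.imwrite('pics/s7.png',cv2.resize(vision.read_camera('scene')[190:370,130:370],None,fx=3,fy=3))"
```

```text
time_s: 12.1
tool_pos: [0.6205, -0.2661, 0.1699]
tool_rot: [-180.0, 0.0, 21.6]
force: [0.4, 0.1, -1.5]
grip_width: 0.0158
time_s: 12.35
tool_pos: [0.6211, -0.2655, 0.1703]
tool_rot: [-180.0, -0.0, 21.7]
force: [0.1, -0.2, -2.0]
grip_width: 0.0158
[-0.0002 -0.0012  0.0003] 0.06
```

View pics/w7.png

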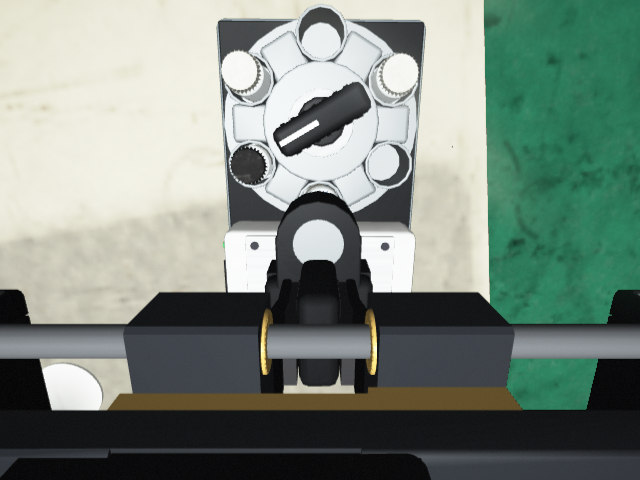

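View pics/s7.png

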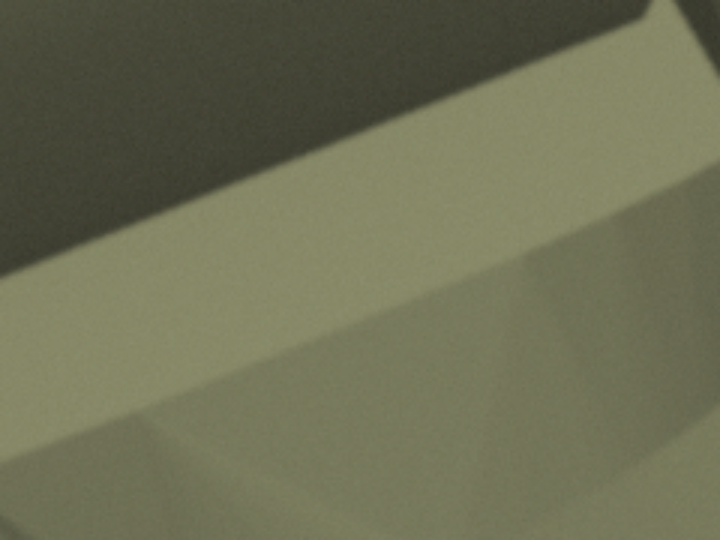

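```bash
python3 -c "
import cv2
a=cv2.imread('pics/w7.png')
cv2.imwrite('pics/w7c.png',cv2.resize(a[0:290,205:440],None,fx=2,fy=2,interpolation=cv2.INTER_CUBIC))"
```

```text
(no output)
```

View pics/w7c.png

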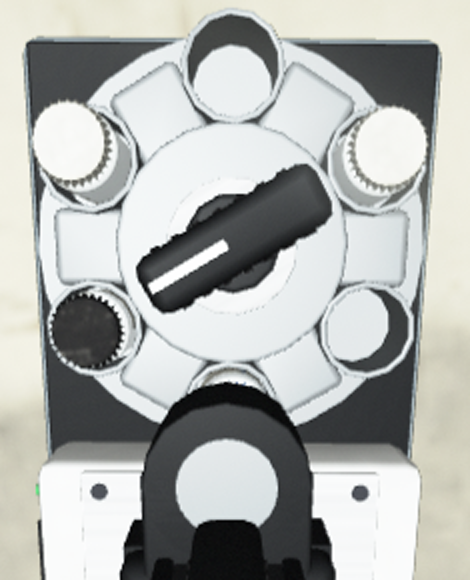

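```bash
cat > fit7.py <<'E'
from h import *
from scipy.optimize import least_squares
c=vision.get_calibration("wrist"); c=dict(K=c["K"],pose=np.load("w7.npy"))
f=lambda u,v,z:ray(c,205+u/2-.25,0+v/2-.25,z)[:2]
A=np.deg2rad
def sock(k): return [55*np.cos(A(-90+60*k)),45+55*np.sin(A(-90+60*k))]
M=[((86,328),.095,sock(-1)),((72,141),.095,sock(-2)),((388,147),.095,sock(2)),((233,66),.068,sock(3)),((369,330),.068,sock(1))]
W=np.array([f(*m[0],m[1]) for m in M]); B=np.array([m[2] for m in M])/1e3
def R(t): return np.array([[np.cos(t),-np.sin(t)],[np.sin(t),np.cos(t)]])
r=least_squares(lambda p:((B@R(p[2]).T+p[:2]-W)).ravel(),[.6,-.24,0.])
print(r.x[:2],np.rad2deg(r.x[2])); print((r.fun.reshape(-1,2)*1e3).round(1))
T=lambda b:R(r.x[2])@np.array(b)+r.x[:2]
print("axis",T([0,.045]),"pin",T([0,-.06]),"hood origin",T([0,-.037]))
o=sensors.get_obs();print(o['tool_pos'],o['tool_rot'])
E
python3 fit7.py
```

```text
[ 0.60822863 -0.22948256] 21.233071878094176
[[-1.4 -2.3]
 [-0.3 -0.4]
 [ 2.1  1.4]
 [-0.1  1. ]
 [-0.4  0.2]]
axis [ 0.59193131 -0.18753739] pin [ 0.62995839 -0.28540946] hood origin [ 0.62162865 -0.26397081]
[ 0.62138963 -0.26524522  0.17019614] [-1.79997302e+02 -2.29734237e-02  2.16989461e+01]
```

```bash
python3 -m inch '{"dp":[[0,-0.001,0.01],[0,0,0.02],[0,0,0.01],[0,0,0.003],[0,0,0],[0,0,0]],"turn":[0,0,0,0,0,0]}'; python3 -m inch '{"dp":[[0,0,0.002],[0,0,0.002],[0,0,0],[0,0,0]],"turn":[0,0,0,0]}';python3 -m inch '{"dp":[[0,0,0.002],[0,0,0.002],[0,0,0],[0,0,0]],"turn":[0,0,0,0]}'
```

```text
time_s: 13.25
tool_pos: [0.6215, -0.2645, 0.1277]
tool_rot: [180.0, -0.1, 21.7]
force: [0.5, -0.2, -2.0]
grip_width: 0.0161
time_s: 13.75
tool_pos: [0.6211, -0.2643, 0.123]
tool_rot: [-180.0, -0.0, 21.7]
force: [-0.8, 0.4, -1.7]
grip_width: 0.0158
time_s: 14.25
tool_pos: [0.6211, -0.2643, 0.119]
tool_rot: [180.0, -0.0, 21.7]
force: [-0.3, 0.5, -2.5]
grip_width: 0.0157
```

```bash
python3 -m inch '{"dp":[[0,0,0.002],[0,0,0.002],[0,0,0],[0,0,0]],"turn":[0,0,0,0]}'; python3 -m inch '{"dp":[[0,0,0.002],[0,0,0],[0,0,0]],"turn":[0,0,0]}';python3 -m inch '{"dp":[[0,0,0.002],[0,0,0],[0,0,0]],"turn":[0,0,0]}'
```

```text
time_s: 14.75
tool_pos: [0.6211, -0.2643, 0.115]
tool_rot: [180.0, -0.0, 21.7]
force: [-0.4, 0.1, -1.1]
grip_width: 0.0156
time_s: 15.12
tool_pos: [0.6211, -0.2643, 0.1136]
tool_rot: [180.0, -0.0, 21.7]
force: [-1.2, 0.8, 3.6]
grip_width: 0.0156
time_s: 15.5
tool_pos: [0.6211, -0.2643, 0.1115]
tool_rot: [180.0, -0.0, 21.7]
force: [-1.8, 0.8, 6.1]
grip_width: 0.0159
```

```bash
python3 -m inch '{"dp":[[0,0,0.0015],[0,0,0],[0,0,0]],"turn":[0,0,0]}'; python3 -m inch '{"dp":[[0,0,0.0015],[0,0,0],[0,0,0]],"turn":[0,0,0]}';python3 -m inch '{"dp":[[0,0,0.0015],[0,0,0],[0,0,0]],"turn":[0,0,0]}'
```

```text
time_s: 15.88
tool_pos: [0.6212, -0.2643, 0.1102]
tool_rot: [-180.0, -0.0, 21.7]
force: [-2.6, 1.0, 7.4]
grip_width: 0.0158
time_s: 16.25
tool_pos: [0.6212, -0.2643, 0.11]
tool_rot: [-180.0, -0.1, 21.7]
force: [-5.2, 2.8, 11.9]
grip_width: 0.0156
time_s: 16.62
tool_pos: [0.6212, -0.2643, 0.1099]
tool_rot: [-180.0, -0.1, 21.7]
force: [-7.7, 4.8, 18.8]
grip_width: 0.0156
```

```bash
python3 -c "
from plan import *
cv2.imwrite('pics/w8.png',vision.read_camera('wrist'))
cv2.imwrite('pics/t8.png',cv2.resize(vision.read_camera('top')[140:340,165:375],None,fx=3,fy=3));cv2.imwrite('pics/s8.png',vision.read_camera('scene'))
o=sensors.get_obs();print(o['tool_pos'],o['tool_rot'],o['force'],o['wrist_torque'])"
```

```text
[ 0.62118081 -0.26431677  0.10990186] [-1.79970788e+02 -8.73124776e-02  2.17193770e+01] [-6.87465633  4.78337843 19.82756906] [0.81592847 1.93535061 0.00741037]
```

View pics/w8.png

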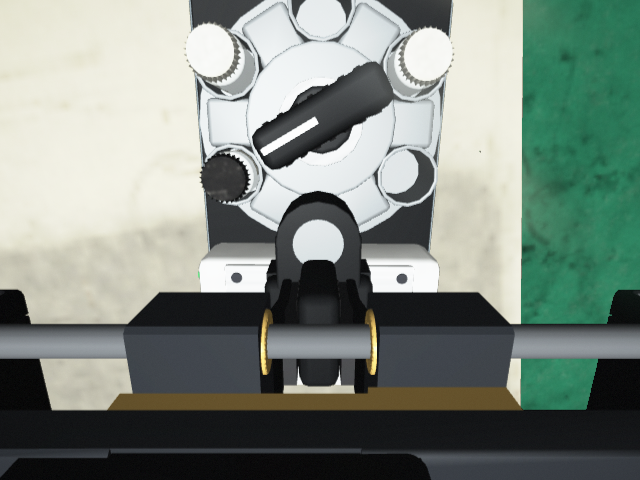

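View pics/t8.png

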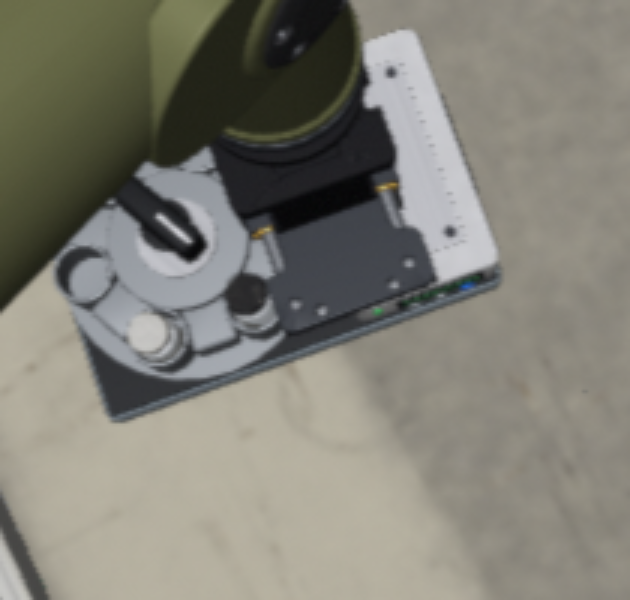

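View pics/s8.png

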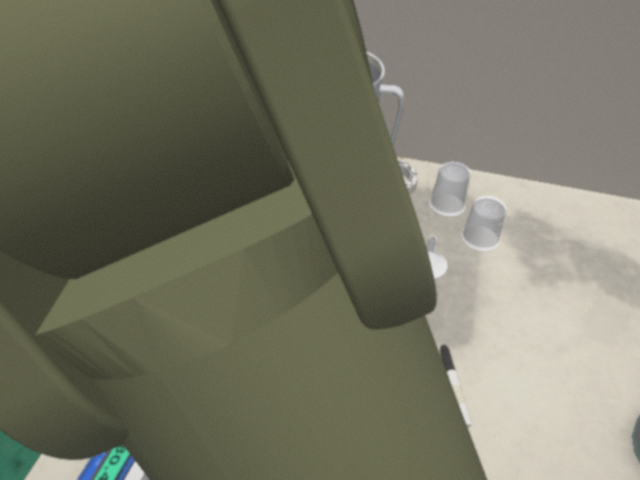

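```bash
python3 -m inch '{"dp":[[0,0,0],[0,0,0],[0,0,0],[0,0,0]],"turn":[0,0,0,0]}'; python3 -c "
from cell import env
print(env.sign_off())"
```

```text
time_s: 17.27
tool_pos: [0.6212, -0.2643, 0.1099]
tool_rot: [-180.0, -0.1, 21.7]
force: [-7.0, 3.9, 19.5]
grip_width: 0.0156
the job is handed in; nothing more can be done
None
```

I turned the rotor one click clockwise (about 60°), which brought the blue-capped vial to the reading position. I then set the hood over it and onto the pin, pressed it down onto the deck, and handed in at about 17.3 s while still holding it down.

**Last checks:**
- **Pin:** The hood went about 5 mm below the pin-tip height with no contact force, so the pin is in the hole. This is inferred from force and height, because the camera cannot see under the hood.
- **Plungers and deck:** The force rose gradually over about 5 mm as the plungers compressed, then hit a hard stop at tool height 0.110 m. That puts the hood's underside at 70 mm, the deck height.
- **Press and grip:** The arm is holding it down with about 19 N. The hood sits in the same place in the fingers as before, so it has not slipped.
- **Side force:** There is a side force of about 8 N, which did not go away.
- **Other vials:** The black-capped vial and both white-capped vials stand in their sockets. The blue one is hidden under the hood.
- **Funnel and beaker:** The arm did not go near either of them. The last pictures show the funnel only partly and the beaker not at all.

My first pinch of the knob was about 12 mm off centre because the arm had not settled when I measured. It pushed sideways with about 14 N. I opened the gripper, centred it and gripped again before turning.

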